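Put the sharpening stone away in its dust cover

TASK

Lift the sharpening stone out of its wooden rest and put it away in the low wooden dust cover: slide it in flat, end first, until it is fully home against the stop at the back. Then swing the steel keeper bar across the mouth, right to its end stop, so that the stone is shut in. Leave the other things on the bench where they are.

Things in the scene. Friction and masses are not known exactly. Their poses are not given: they have to be found in the camera images.
- stone: rectangular grey sharpening stone, dark and light layer, 130 x 40 x 22 mm (x, y, z), 0.3 kg. Origin: centre of its underside; x runs along its length, z up. Both ends are alike, so either may go in first. Starts lying in the rest, underside 8 mm above the bench.
- rest: fixed brown wooden rest holding the stone, 154 x 62 mm, 24 mm high; origin at the centre of its underside, x along the stone. U-shaped cheeks enclose both ends of the stone; only over the middle 78 mm are its long sides free (a spine 26 mm wide, 8 mm high beneath), so it is gripped about its middle, across its 40 mm width, and lifted straight out (2 mm play).
- cover: fixed pale wooden roofed sleeve, 140 long, 62 wide, 39 mm high. Origin: centre of its mouth at bench level; x points into the cover, z up. Opening 48 mm wide, 32 mm high, no floor (the stone slides on the bench). Roof begins at x = 0. Home, the stone's centre is at x = 63 mm and its outer end 2 mm proud of the mouth: fingers holding it cannot follow it in.
- keeper (a joint): keeper angle, rad: 0 = closed, bar right across the mouth (end stop); grows as it swings out, seen from above clockwise, over the front (-x of the cover) and away to the cover's +y side; 1.6 stands straight out from the mouth; limit 2.9. Friction about 0.04 N m, stays where it is left. Starts open, at 2.1 to 2.7.
- keeper_pivot (a point): keeper's vertical pivot, at x = 6, y = 46 mm of the cover, 16 mm above the bench. Dark steel bar, 9 to 23 mm above the bench, 10 mm thick: a 20 mm crank, then a straight bar at right angles. Axes turn with the keeper: bar's centre line at x = -20 mm, from y = 0 to -81 mm. Closed, axes equal the cover's and the bar lies 9 to 19 mm before the mouth.
- keeper_end (a point): centre of the rounded free end of the keeper bar (radius 6 mm), 16 mm above the bench
- flux_pot: bystander: round pot, 53 mm across, 32 mm high; origin at the centre of its underside
- brass_tin: bystander: round flat brass tin, 62 mm across, 23 mm high; origin at the centre of its underside
- pumice: bystander: lump of pumice, 34 x 40 x 19 mm; origin at the centre of its underside
- cover_stop (a point): face of the stop at the back of the cover, 128 mm in from the mouth, on the centre line, 11 mm above the bench; axes as the cover's

How it is judged:
By the outcome, as a careful person would: the job done as asked, in the order asked, and still so for the second after the job is handed in, with the robot touching nothing.
It also fails if it takes over 64 s, if anything falls off the work surface, if the arm or the gripper's body presses on something with over 40 N, if the wrist force passes 120 N, or if a joint passes its speed limit or range.

ROBOT

A 6-joint arm with a two-finger parallel gripper is mounted at the origin on a cart in front of the work surface, level with it; the furniture and walls round the work are solid. World frame = base frame: x ahead of the robot, y to its left, z up, the work surface at z = 0. Lengths are in mm, angles in rad, forces in N, time in s.
With the tool pointing down it reaches from about 400 to 925 mm from the base axis. Payload 12.5 kg.
Tool frame: the origin (TCP) lies midway between the tips of the shut fingers; the grasp point (between the pads) lies 19 mm behind it; z points along the fingers, y is the line along which they close (so a half turn about z gives the same grasp; the last joint's range is limited). The gripper opens to 95 mm and grips with 3 to 60 N. Pads are 20 mm wide; open, the fingers measure 119 mm over their backs; the gripper's body (75 mm by 180 mm) begins 59 mm behind the grasp point.
Start: joints at [1.181, 0.491, 1.559, -0, 1.092, -0.106], TCP at [174.987, 600.025, 183.461] pointing down, gripper open.
Joint ranges: [-3.1, 3.1], [-0.84, 2.19], [0.05, 2.79], [-1.13, 4.28], [0.06, 2.93], [-2.69, 2.69]. Speed limits (rad/s): [2.22, 2.22, 2.79, 3.14, 3.14, 3.14].

INTERFACE

Orientations are given as [roll, pitch, yaw] about the fixed x, y, z axes, in that order (R = Rz(yaw) Ry(pitch) Rx(roll)).
In Python, from cell import env gives the robot as it stands.
- The arm moves only by the tool arm_command, never from a script. Its argument "targets" is a list of rows, each a list of 5 numbers: the shift along the tool's x, y, z in mm, then the turn about the tool's z in degrees, then the opening, from 0 (shut) to 1 (fully open). In form: [[tx, ty, tz, roll, fingers], ...]. A call has 1 to 5 rows; each row is the pose to reach, as a shift and turn from the pose commanded when the call began, along the tool's axes at that moment; what a row does not reach only later rows make up. A row lasts 1/10 s, in which the tool goes at most 50 mm and 8.59 degrees, less where a joint would pass 70% of its speed; a pose out of reach is approached as far as the arm can. A call with a gripper value outside its range is refused whole. The fingers move at their own pace and stop on an object; the grip force is fixed at half the most. Time passes only in rows, so rows that repeat a pose let the fingers close. It gives the time, the measured TCP pose, the force, the opening and the grip force at its end, in the units of the state.
- env.state(): the state, without advancing time (a new reading comes with each control period).
- env.read_camera(name): name is "scene" or "top" or "wrist"; returns a dict with "frame" (384x512x3 uint8, red, green, blue), "vertical_fov" (degrees; the focal length in pixels is half the picture's height over the tangent of half this angle, whatever the lens; pixels are square), "cx", "cy" (the principal point, pixels), "k1" (the pictures are not rectified: a ray, as slopes to the right and down, at radius r is drawn at 1 + k1 r^2 times it, then the intrinsics apply), "world_from_camera" (4x4, takes a point from camera to world coordinates); the wrist camera has in their place "hand_eye" (4x4, takes a point from camera to tool coordinates, whose origin is the TCP and whose axes are the flange's). Camera axes: x right, y down, z forward; pixel columns grow to the right and rows downward; lengths in mm; the calibration is good to about 2 mm. A picture is of the moment at which its call begins: read the wrist's pose just before it. There is no depth.
- env.job_done(): hands the job in; it is judged then, once.
The state is a dict: "t": time; "joints": joint angles; "qvel": joint speeds; "tau": joint torques, N m; "eef_pos": TCP position; "tcp_rot": TCP orientation; "ft_force": force on the tool from outside, world axes, zero at the start; "moment": the same for the moment, N m; "opening": opening from 0.0 (shut) to 1.0 (fully open); "grip_force": force on a finger pad.
Only numpy, scipy, OpenCV 4.12 (cv2) and the standard library are available. Lean on these libraries where they do the work, as an engineer would, in place of code of your own. Each camera call takes 0.05 s, during which the arm holds its last target. There are 200 camera calls.

## Working session

There is one attempt and no reset: what is moved stays moved. The work goes in short steps, Python scripts to look and compute and a tool call to move; the robot and the scene stay as the last step left them, time stands still between calls to the robot, and variables do not carry over. Pictures are saved under pics/ and viewed, at most 10 in all, crops included, and the job is handed in when it is done.

Besides the shell and the picture viewer there is one more tool, called after "Emit:" as name([rows], argument=value, ...), one row to a line, values as JSON. arm_command: Moves the arm, as the interface text tells. Its arguments: {"type":"object","properties":{"targets":{"type":"array","items":{"type":"array","items":{"type":"number"}}}},"required":["targets"]}

```bash
mkdir -p pics; ls
cat > h.py <<'E'
import numpy as np, cv2
from cell import env
from scipy.spatial.transform import Rotation as R
def intr(c):
    h=c["frame"].shape[0]; f=h/2/np.tan(np.radians(c["vertical_fov"])/2); return f,c["cx"],c["cy"],c["k1"]
def pose(c,s=None):
    if "world_from_camera" in c: return np.array(c["world_from_camera"])
    T=np.eye(4); T[:3,:3]=R.from_euler("xyz",s["tcp_rot"]).as_matrix(); T[:3,3]=s["eef_pos"]
    return T@np.array(c["hand_eye"])
def ray(c,T,px):
    f,cx,cy,k=intr(c); d=(np.atleast_2d(px)-[cx,cy])/f; u=d.copy()
    for _ in range(20): u=d/(1+k*(u**2).sum(1,keepdims=True))
    return T[:3,3], np.c_[u,np.ones(len(u))]@T[:3,:3].T
def onplane(c,T,px,z):
    o,d=ray(c,T,px); return (o+d*((z-o[2])/d[:,2:]))[:,:2]
def proj(c,T,P):
    f,cx,cy,k=intr(c); p=(np.atleast_2d(P)-T[:3,3])@T[:3,:3]; u=p[:,:2]/p[:,2:]
    return u*(1+k*(u**2).sum(1,keepdims=True))*f+[cx,cy]
def grab(n,save=None):
    s=env.state(); c=env.read_camera(n)
    if save: cv2.imwrite("pics/"+save,cv2.cvtColor(c["frame"],cv2.COLOR_RGB2BGR))
    return s,c,pose(c,s)
E
python3 - <<'E'
from h import *
import pickle
for n in ["scene","top","wrist"]:
    s,c,T=grab(n,n+"0.png"); pickle.dump((s,c,T),open(n+"0.pkl","wb"))
    print(n,T.round(2).tolist(),intr(c))
print(s)
a=[cv2.imread(f"pics/{n}0.png") for n in ["scene","top"]]
E
```

```text
pics
scene [[-0.83, -0.4, 0.39, 220.33], [-0.56, 0.6, -0.57, 567.96], [-0.01, -0.69, -0.72, 690.57], [0.0, 0.0, 0.0, 1.0]] (np.float64(420.61389042140195), 251.52570886310986, 184.8269670994799, 0.04897219680201629)
top [[0.01, -1.0, 0.08, 493.8], [-1.0, -0.01, -0.01, 66.6], [0.01, -0.08, -1.0, 997.13], [0.0, 0.0, 0.0, 1.0]] (np.float64(377.7820520226725), 244.8434265224116, 195.78183535142, 0.03127408935875667)
wrist [[0.28, 0.92, 0.28, 97.48], [0.96, -0.27, -0.08, 622.7], [-0.0, 0.29, -0.96, 384.29], [0.0, 0.0, 0.0, 1.0]] (np.float64(326.7408746960994), 252.92489770153549, 195.4889045203483, -0.07747619040134367)
{'t': 0.1, 'joints': array([ 1.18140609e+00,  4.91536164e-01,  1.55939573e+00,  4.70091392e-06,
        1.09168174e+00, -1.05583471e-01]), 'qvel': array([ 4.05627946e-05,  7.03517695e-04, -1.46897051e-03,  7.70926102e-04,
       -1.85675963e-03,  1.01394507e-03]), 'tau': array([ 3.74405034e-03, -6.13623047e+01, -2.58607686e+01,  6.94804103e-02,
        4.69878735e-02, -4.80763367e-05]), 'eef_pos': array([174.88136349, 599.78007003, 182.89479194]), 'tcp_rot': array([-3.14057780e+00, -1.11744704e-04,  2.85778366e+00]), 'ft_force': array([-0.41289363,  0.77755818, -0.36846386]), 'moment': array([-0.02572601,  0.07058356, -0.03155969]), 'grip_force': 0.0, 'opening': 1.000055906923038}
```

View pics/top0.png

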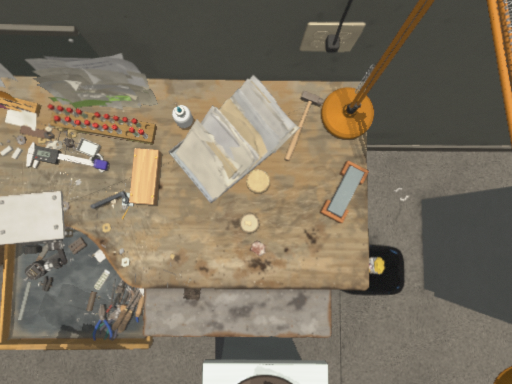

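View pics/scene0.png

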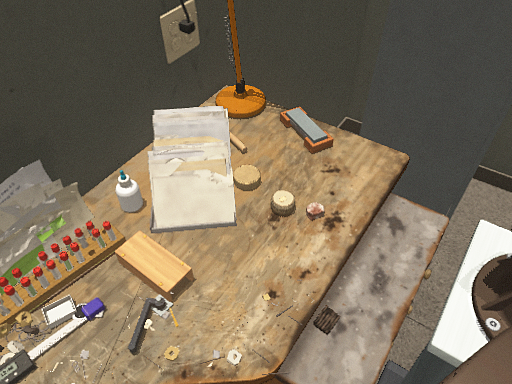

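The top view shows the stone in its rest at about (347,192), and the cover at about (145,177) with its mouth at the bottom edge (row ~204). The keeper bar runs from about (127,195) to (93,207). The tins are at (259,181) and (249,223), and the pumice is at (258,248).

Run:
```python
from h import *
import pickle
s,c,T=pickle.load(open("top0.pkl","rb")); f=c["frame"]; hsv=cv2.cvtColor(f,cv2.COLOR_RGB2HSV)
for p in [(347,192),(340,165),(145,160),(145,190),(165,177),(118,198),(100,205)]: print(p,hsv[p[1],p[0]],f[p[1],p[0]])
def rect(m,roi):
    k=np.zeros_like(m); x0,y0,x1,y1=roi; k[y0:y1,x0:x1]=m[y0:y1,x0:x1]
    cs=max(cv2.findContours(k,cv2.RETR_EXTERNAL,cv2.CHAIN_APPROX_NONE)[0],key=cv2.contourArea)
    return cv2.boxPoints(cv2.minAreaRect(cs)),cv2.contourArea(cs)
def rep(n,b,z):
    w=onplane(c,T,b,z); print(n,b.round(1).tolist(),w.round(0).tolist(),"ctr",w.mean(0).round(1),"sides",np.linalg.norm(np.diff(w,axis=0),axis=1).round(0))
    e=np.diff(w,axis=0); l=e[np.argmax(np.linalg.norm(e,axis=1))]; print(" long axis deg",np.degrees(np.arctan2(l[1],l[0])).round(1))
H,S,V=cv2.split(hsv)
rep("stone",rect(((S<70)&(V>90)).astype(np.uint8),(322,160,366,222))[0],30)
rep("cover",rect(((S>110)&(V>150)).astype(np.uint8),(125,142,165,212))[0],39)
rep("keeper",rect(((V<70)).astype(np.uint8),(88,185,132,212))[0],20)
```

```text
(347, 192) [ 68  12 171] [163 171 165]
(340, 165) [ 19  84 152] [152 133 102]
(145, 160) [ 18 109 232] [232 191 133]
(145, 190) [ 18 107 234] [234 195 136]
(165, 177) [ 19  84 176] [176 154 118]
(118, 198) [20 62 86] [86 79 65]
(100, 205) [18 19 68] [68 66 63]
stone [[325.79998779296875, 209.39999389648438], [348.3999938964844, 164.1999969482422], [364.3999938964844, 172.1999969482422], [341.79998779296875, 217.39999389648438]] [[539.0, -152.0], [657.0, -211.0], [637.0, -252.0], [519.0, -192.0]] ctr [ 588.2 -201.7] sides [132.  46. 132.]
 long axis deg -26.8
cover [[144.0, 203.0], [154.60000610351562, 154.3000030517578], [163.1999969482422, 156.10000610351562], [152.60000610351562, 204.89999389648438]] [[551.0, 311.0], [676.0, 288.0], [671.0, 266.0], [546.0, 289.0]] ctr [610.8 288.6] sides [127.  22. 127.]
 long axis deg 169.4
keeper [[98.0, 206.0], [99.5, 204.5], [100.0, 205.0], [98.5, 206.5]] [[543.0, 433.0], [547.0, 429.0], [545.0, 428.0], [542.0, 431.0]] ctr [544.2 430.3] sides [5. 2. 5.]
 long axis deg -43.1
```

Run:
```python
import cv2
a=cv2.imread("pics/top0.png")
l=cv2.resize(a[135:225,80:175],None,fx=6,fy=6,interpolation=cv2.INTER_CUBIC)
cv2.imwrite("pics/c1.png",l)
```

```text
(no output)
```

View pics/c1.png

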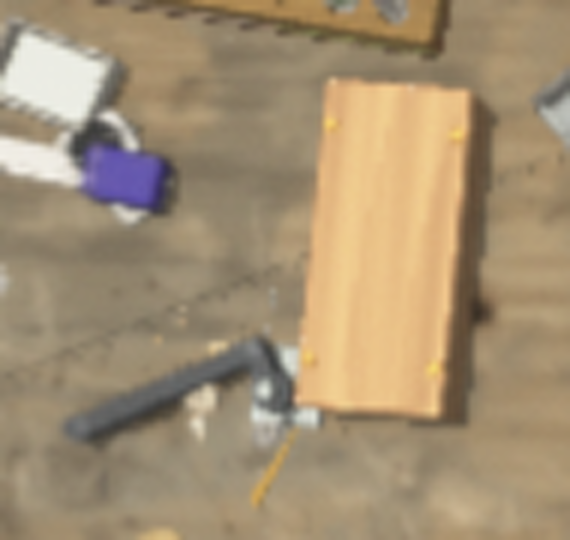

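The crop shows the cover roof corners at (327,80), (471,90), (441,415) and (298,403). The keeper pivot is near (277,398), its elbow at (258,347) and its free end at (78,427).

Run:
```python
from h import *
import pickle
s,c,T=pickle.load(open("top0.pkl","rb"))
q=lambda *p:(np.array(p)+.5)/6+[80,135]-.5
b=onplane(c,T,q((327,80),(471,90),(441,415),(298,403)),39)
print(b.round(0).tolist(),np.linalg.norm(b-np.roll(b,1,0),axis=1).round(1))
m=(b[2]+b[3])/2; bk=(b[0]+b[1])/2; x=(bk-m)/np.linalg.norm(bk-m); y=np.array([-x[1],x[0]]); print("mouth",m,"yaw",np.degrees(np.arctan2(x[1],x[0])))
k=onplane(c,T,q((277,398),(258,347),(78,427)),20); print("piv,elbow,end",k.round(0).tolist())
print("piv in cover",(k[0]-m)@x,(k[0]-m)@y,"pred piv",m+6*x+46*y)
w=k[2]-k[1]; print("bar dir world",np.degrees(np.arctan2(w[1],w[0])), np.linalg.norm(w))
for n,p in [("brass?",(259,181)),("pot?",(249,223)),("pumice",(258,248))]: print(n,onplane(c,T,[p],20).round(0))
# stone by inner corner
s,c2,T2=pickle.load(open("scene0.pkl","rb"))
print("scene stone ctr on z30",onplane(c2,T2,[(306,127)],30))
```

```text
[[691.0, 340.0], [688.0, 279.0], [549.0, 288.0], [553.0, 348.0]] [138.1  61.1 139.2  60.1]
mouth [551.17241789 318.19583215] yaw -3.400797633095694
piv,elbow,end [[557.0, 363.0], [579.0, 372.0], [543.0, 446.0]]
piv in cover 2.8224475243629845 44.79271381467676 pred piv [559.89058434 363.75890463]
bar dir world 115.14322048617035 82.72068521738925
brass? [[612.  20.]]
pot? [[503.  45.]]
pumice [[439.  21.]]
scene stone ctr on z30 [[ 580.127075   -189.18748315]]
```

```bash
cat >> h.py <<'E'
def rel(*tg):
    s=env.state(); M=R.from_euler("xyz",s["tcp_rot"]).as_matrix(); y0=np.degrees(s["tcp_rot"][2])
    print("t",round(s["t"],2),"pos",np.round(s["eef_pos"],1),"yaw",round(y0,1))
    for x,y,z,yaw in tg:
        print((M.T@(np.array([x,y,z])-s["eef_pos"])).round(1).tolist(), round(-((yaw-y0+180)%360-180),1))
E
python3 -c "
from h import *
rel((588,-202,150,153.2))"
```

```text
t 0.15 pos [174.9 599.8 183. ] yaw 163.7
[-621.0, -654.1, 33.5] 10.5
```

Emit:
arm_command([
  [-621,-654,33,0,1],
  [-621,-654,33,0,1],
  [-621,-654,33,0,1],
  [-621,-654,33,0,1],
  [-621,-654,33,0,1],
])

```text
t: 0.65
eef_pos: [289.8, 376.1, 174.2]
tcp_rot: [3.142, 0.0, 2.858]
ft_force: [0.9, -0.1, -0.0]
opening: 1.001
grip_force: 0.0
```

```bash
python3 -c "
from h import *
rel((588,-202,150,153.2))"
```

```text
t 0.65 pos [289.8 376.1 174.2] yaw 163.8
[-447.9, -471.7, 24.2] 10.6
```

Emit:
arm_command([
  [-448,-472,24,0,1],
  [-448,-472,24,0,1],
  [-448,-472,24,0,1],
  [-448,-472,24,0,1],
  [-448,-472,24,0,1],
])

```text
t: 1.15
eef_pos: [404.3, 153.9, 165.1]
tcp_rot: [3.141, 0.0, 2.858]
ft_force: [0.8, 0.9, -0.0]
opening: 1.0
grip_force: 0.0
```

```bash
python3 -c "
from h import *
rel((588,-202,150,153.2))"
```

```text
t 1.15 pos [404.3 153.9 165.1] yaw 163.7
[-276.0, -290.3, 15.2] 10.5
```

Emit:
arm_command([
  [-276,-290,15,0,1],
  [-276,-290,15,0,1],
  [-276,-290,15,0,1],
  [-276,-290,15,0,1],
  [-276,-290,15,0,1],
])

```text
t: 1.65
eef_pos: [519.0, -68.3, 155.6]
tcp_rot: [3.141, -0.0, 2.857]
ft_force: [0.4, 1.4, 0.2]
opening: 0.997
grip_force: 0.0
```

```bash
python3 -c "
from h import *
rel((588,-202,150,153.2))"
```

```text
t 1.65 pos [519.  -68.3 155.6] yaw 163.7
[-103.7, -109.0, 5.5] 10.5
```

Emit:
arm_command([
  [-104,-109,5,3,1],
  [-104,-109,5,10.5,1],
  [-104,-109,5,10.5,1],
  [-104,-109,5,10.5,1],
  [-104,-109,5,10.5,1],
])

```text
t: 2.15
eef_pos: [587.4, -200.5, 149.8]
tcp_rot: [3.141, -0.002, 2.673]
ft_force: [-0.3, -0.6, -0.1]
opening: 0.998
grip_force: 0.0
```

Run:
```python
from h import *
import pickle
s,c,T=grab("wrist","w1.png"); pickle.dump((s,c,T),open("w1.pkl","wb"))
print(s["eef_pos"],s["tcp_rot"])
```

```text
[ 587.35398387 -200.48382335  149.80192666] [ 3.14143452e+00 -1.56776133e-03  2.67304587e+00]
```

View pics/w1.png

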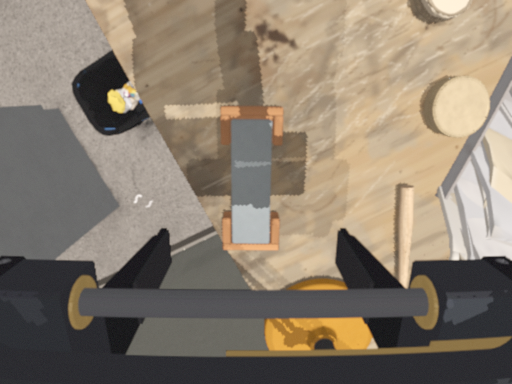

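The wrist view shows the stone's top between about (231,119) and (271,120) at one end and (232,243) and (270,243) at the other. The rest's cheeks are around both ends.

Run:
```python
from h import *
import pickle
s,c,T=pickle.load(open("w1.pkl","rb")); hsv=cv2.cvtColor(c["frame"],cv2.COLOR_RGB2HSV)
m=np.zeros((384,512),np.uint8); roi=(slice(112,250),slice(222,284))
print(hsv[150,[222,228,234,250,268,274]].tolist(),hsv[220,[222,228,236,250,264,274]].tolist())
m[roi]=(((hsv[...,1]<75)&(hsv[...,0]>50)&(hsv[...,2]>60)).astype(np.uint8))[roi]
m=cv2.morphologyEx(m,cv2.MORPH_OPEN,np.ones((5,5)))
cs=max(cv2.findContours(m,cv2.RETR_EXTERNAL,cv2.CHAIN_APPROX_NONE)[0],key=cv2.contourArea)
for b in (cv2.boxPoints(cv2.minAreaRect(cs)),np.float32([(231,119),(271,120),(270,243),(232,243)])):
    w=onplane(c,T,b,30); print(b.round(0).tolist(),w.mean(0),np.linalg.norm(w-np.roll(w,1,0),axis=1).round(1))
    e=w-np.roll(w,1,0); l=e[np.argmax(np.linalg.norm(e,axis=1))]; print(np.degrees(np.arctan2(l[1],l[0])))
rel((*w.mean(0),60,153.2),(*w.mean(0),13,153.2))
```

```text
[[17, 89, 118], [16, 83, 108], [78, 11, 121], [90, 8, 121], [96, 11, 118], [17, 68, 112]] [[13, 112, 177], [14, 121, 219], [85, 8, 191], [83, 5, 191], [84, 7, 191], [14, 124, 209]]
[[232.0, 121.0], [270.0, 121.0], [270.0, 242.0], [232.0, 242.0]] [ 590.63249422 -203.93392443] [127.2  36.7 127.2  40.8]
152.09961171853757
[[231.0, 119.0], [271.0, 120.0], [270.0, 243.0], [232.0, 243.0]] [ 590.52303985 -203.8744653 ] [130.3  38.6 129.3  40.9]
152.52419932563652
t 2.2 pos [ 587.1 -199.5  150.2] yaw 153.2
[-5.1, -2.4, 90.1] 0.0
[-5.2, -2.4, 137.1] 0.0
```

Emit:
arm_command([
  [-5,-2.5,45,0.8,1],
  [-5,-2.5,90,0.8,1],
  [-5,-2.5,115,0.8,1],
  [-5,-2.5,130,0.8,1],
  [-5,-2.5,137,0.8,1],
])

```text
t: 2.7
eef_pos: [590.8, -203.2, 13.0]
tcp_rot: [3.142, -0.001, 2.662]
ft_force: [-0.5, 0.9, 0.2]
opening: 1.0
grip_force: 0.0
```

Emit:
arm_command([
  [0,0,0,0,0.3],
  [0,0,0,0,0.3],
  [0,0,0,0,0.3],
  [0,0,0,0,0.3],
  [0,0,0,0,0.3],
])

```text
t: 3.2
eef_pos: [591.3, -204.5, 14.3]
tcp_rot: [3.141, 0.001, 2.66]
ft_force: [0.2, 0.2, 0.7]
opening: 0.635
grip_force: 0.0
```

Emit:
arm_command([
  [0,0,0,0,0.3],
  [0,0,0,0,0.3],
  [0,0,0,0,0.3],
  [0,0,0,0,0.3],
  [0,0,0,0,0.3],
])

```text
t: 3.7
eef_pos: [591.1, -204.4, 13.6]
tcp_rot: [3.142, -0.0, 2.661]
ft_force: [0.6, 0.2, -0.5]
opening: 0.306
grip_force: 0.0
```

Run:
```python
from h import *
s,c,T=grab("wrist","w2.png"); print(s)
```

```text
{'t': 3.7, 'joints': array([-4.38507572e-01,  6.93275404e-01,  1.70328155e+00,  1.21287634e-04,
        7.45116830e-01, -1.52834677e+00]), 'qvel': array([-1.15631033e-03,  9.30625102e-05, -3.07522009e-04, -1.05381383e-03,
        1.58966525e-03, -1.17566038e-03]), 'tau': array([-2.12098385e-03, -6.64566350e+01, -1.84545225e+01, -2.18940829e-02,
        8.49436945e-02,  4.58227453e-05]), 'eef_pos': array([ 591.09757021, -204.38615543,   13.64241305]), 'tcp_rot': array([ 3.14151394e+00, -8.45498996e-05,  2.66054638e+00]), 'ft_force': array([ 0.60324242,  0.21036484, -0.49673927]), 'moment': array([ 0.0383127 , -0.02265059,  0.04163321]), 'grip_force': 0.0, 'opening': 0.30632446914202216}
```

View pics/w2.png

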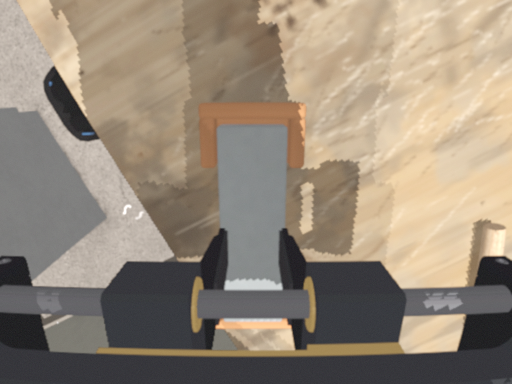

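The fingers straddle the stone at about (215,240) and (292,240), so the opening scale isn't linear. I'll command fully shut.

Emit:
arm_command([
  [0,0,0,0,0],
  [0,0,0,0,0],
  [0,0,0,0,0],
  [0,0,0,0,0],
  [0,0,0,0,0],
])

```text
t: 4.25
eef_pos: [591.1, -204.4, 13.7]
tcp_rot: [3.141, 0.0, 2.661]
ft_force: [1.2, -0.4, 0.2]
opening: 0.009
grip_force: 0.0
```

Run:
```python
from h import *
s,c,T=grab("wrist","w3.png")
s2,c2,T2=grab("scene")
a=c2["frame"][80:180,240:400]
o=np.vstack([cv2.resize(c["frame"],(512,384))[90:330,100:420], cv2.resize(a,(320,200),interpolation=cv2.INTER_CUBIC)])
cv2.imwrite("pics/w3.png",cv2.cvtColor(o,cv2.COLOR_RGB2BGR))
P=s["eef_pos"]; print(P,proj(c,T,[P,P+[0,0,19]]))
```

```text
[ 591.13216383 -204.35419233   13.7081497 ] [[252.42052707 224.47158038]
 [252.38490696 236.16424773]]
```

View pics/w3.png

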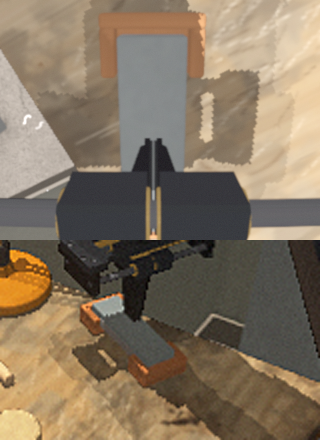

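Run:
```python
from h import *
s,c,T=grab("wrist"); s2,c2,T2=grab("scene"); P=s["eef_pos"]
print(T[:3,3],"scene proj tip",proj(c2,T2,[P,P+[0,0,19],P+[0,0,60]]).round(1))
for z in (0,10,20,30,40):
    w=onplane(c,T,[(217.5,125),(286.5,125)],z); print(z,np.linalg.norm(w[0]-w[1]).round(1),w.mean(0))
a=c2["frame"][90:165,270:350]; cv2.imwrite("pics/s4.png",cv2.cvtColor(cv2.resize(a,None,fx=7,fy=7,interpolation=cv2.INTER_CUBIC),cv2.COLOR_RGB2BGR))
```

```text
[ 519.63060287 -166.71100724  215.08090392] scene proj tip [[304.6 127.4]
 [305.2 121.5]
 [306.6 108. ]]
0 44.7 [ 534.5858852  -175.12271575]
10 42.7 [ 533.89055233 -174.73162066]
20 40.6 [ 533.19521945 -174.34052557]
30 38.5 [ 532.49988658 -173.94943048]
40 36.4 [ 531.8045537  -173.55833539]
```

View pics/s4.png

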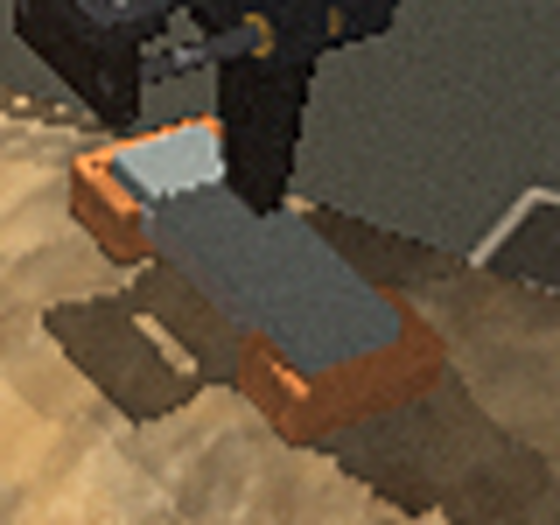

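The shut fingers show their tips at about z≈32 over the stone (tip near scene pixel (308,120)), although the reading is 13.7. I'll raise 50 mm and compare the tip's true height with the reading.

Emit:
arm_command([
  [0,0,-20,0,0],
  [0,0,-50,0,0],
  [0,0,-50,0,0],
  [0,0,-50,0,0],
])

```text
t: 4.85
eef_pos: [591.3, -204.4, 64.1]
tcp_rot: [3.141, 0.001, 2.661]
ft_force: [-0.6, 0.1, -0.7]
opening: 0.004
grip_force: 0.0
```

Run:
```python
from h import *
s,c,T=grab("wrist"); s2,c2,T2=grab("scene"); P=s["eef_pos"]
print(P,s["opening"],"scene proj tip",proj(c2,T2,[P,P+[0,0,19],P+[0,0,60]]).round(1),"wrist",proj(c,T,[P,P+[0,0,19]]).round(1))
x0,y0=270,70
a=cv2.resize(c2["frame"][y0:y0+75,x0:x0+80],None,fx=5,fy=5,interpolation=cv2.INTER_CUBIC)
b=cv2.resize(c["frame"][150:300,180:330],(375,375),interpolation=cv2.INTER_CUBIC)
cv2.imwrite("pics/s5.png",cv2.cvtColor(np.hstack([a,b]),cv2.COLOR_RGB2BGR))
```

```text
[ 591.27122737 -204.42709115   64.08908702] 0.0041161107351989365 scene proj tip [[306.3 111.2]
 [306.9 104.8]
 [308.5  90.3]] wrist [[252.4 224.5]
 [252.4 236.2]]
```

View pics/s5.png

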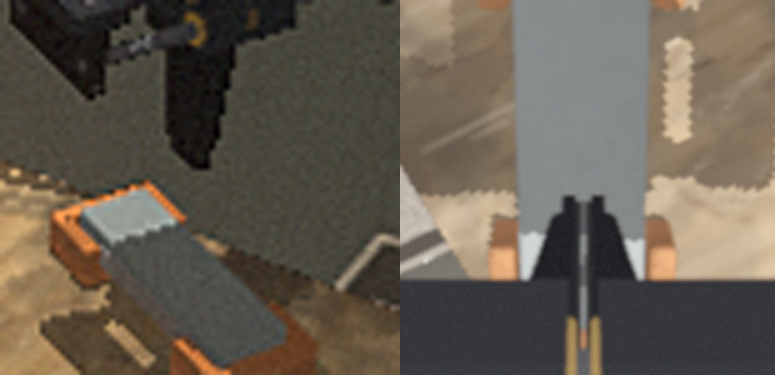

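Before and after the raise, the real tip shows about 20 mm above the reported TCP: it sits at scene pixel (310,103.6), against a predicted (306,111). I'll settle the offset by touching the stone's top gently with the shut fingers.

Emit:
arm_command([
  [0,0,35,0,0],
  [0,0,49,0,0],
  [0,0,50,0,0],
  [0,0,51,0,0],
  [0,0,51,0,0],
])

```text
t: 5.45
eef_pos: [591.5, -204.5, 13.4]
tcp_rot: [3.141, 0.001, 2.661]
ft_force: [-0.3, 1.0, 0.5]
opening: 0.007
grip_force: 0.0
```

Emit:
arm_command([
  [0,0,1,0,0],
  [0,0,2,0,0],
  [0,0,2,0,0],
])

```text
t: 5.75
eef_pos: [591.2, -204.4, 11.0]
tcp_rot: [3.141, 0.0, 2.661]
ft_force: [0.2, -0.4, -0.5]
opening: 0.002
grip_force: 0.0
```

Emit:
arm_command([
  [0,0,1,0,0],
  [0,0,2,0,0],
  [0,0,2,0,0],
])

```text
t: 6.05
eef_pos: [591.0, -204.3, 8.6]
tcp_rot: [3.142, -0.0, 2.661]
ft_force: [-0.5, 0.1, 0.0]
opening: 0.006
grip_force: 0.0
```

Emit:
arm_command([
  [0,0,1,0,0],
  [0,0,2,0,0],
  [0,0,2,0,0],
])

```text
t: 6.35
eef_pos: [591.0, -204.3, 6.5]
tcp_rot: [3.141, -0.0, 2.661]
ft_force: [0.5, -0.1, 0.5]
opening: 0.005
grip_force: 0.0
```

Emit:
arm_command([
  [0,0,1,0,0],
  [0,0,2,0,0],
  [0,0,2,0,0],
])

```text
t: 6.65
eef_pos: [591.1, -204.3, 4.5]
tcp_rot: [3.142, -0.0, 2.661]
ft_force: [-0.5, -0.5, 0.2]
opening: 0.006
grip_force: 0.0
```

Emit:
arm_command([
  [0,0,1,0,0],
  [0,0,2,0,0],
  [0,0,2,0,0],
])

```text
t: 6.95
eef_pos: [591.0, -204.3, 2.6]
tcp_rot: [3.142, -0.0, 2.661]
ft_force: [-0.4, 0.5, 0.3]
opening: 0.001
grip_force: 0.0
```

Run:
```python
from h import *
s,c,T=grab("wrist"); s2,c2,T2=grab("scene"); P=s["eef_pos"]; f=c2["frame"].max(2)
for r in range(108,136): print(r,"".join("#" if v<45 else "." if v<110 else " " for v in f[r,285:335]))
print(P,proj(c2,T2,[P,P+[0,0,20],P+[0,0,30]]).round(1))
g=c["frame"].max(2)
for r in range(214,246,2): print(r,"".join("#" if v<60 else "." if v<135 else " " for v in g[r,205:300]))
```

```text
108 ####....        .###########......................
109 ####.           .###########......................
110 ##.#            .###########......................
111 .###            .###########......................
112  ..             .##########.......................
113  .              .##########.......................
114  ..             .##########.......................
115  ...            ###########.......................
116   ...        ....#########........................
117    ...    .......#########........................
118     ..... .......#########   .....................
119       ...........#########    .#..................
120 .    . ...........#######.. ......................
121 .. ... ............######...........#.............
122  ...................#####.........................
123 .....................####.........................
124   ... ......................................#.....
125    .   ...........................................
126 ..  ..............................................
127  ....  ...........................................

[... 1415 characters left out ...]
..            
232 .......... ..                          ..######...######..                      ...            
234 ..............                        ...######...######...                     ..             
236 ........... ..                     ..#########....#########....                 ..             
238 ..............                    ..##########....###########..                                
240 ..............                   ..############...############..                               
242 ..............                  ..#############...############...                              
244 ...............                 ..############.....############..               .
```

Run:
```python
from h import *
import pickle
s2,c2,T2=pickle.load(open("scene0.pkl","rb"))
a=np.radians(152.4); u=np.array([np.cos(a),np.sin(a),0]); v=np.array([-u[1],u[0],0]); C=np.array([590.5,-203.9,30])
P=[C+65*i*u+20*j*v for i,j in ((1,-1),(1,1),(-1,-1),(-1,1))]
print("stone corners scene",proj(c2,T2,P).round(1).tolist())
# cover corners from top
print("cover",proj(c2,T2,[(691,340,39),(688,279,39),(549,288,39),(553,348,39)]).round(1).tolist())
# mask stone in scene0
hsv=cv2.cvtColor(c2["frame"],cv2.COLOR_RGB2HSV); m=np.zeros((384,512),np.uint8); r=(slice(100,155),slice(275,335))
m[r]=((hsv[...,1]<60)&(hsv[...,2]>110)).astype(np.uint8)[r]
k=max(cv2.findContours(m,0,1)[0],key=cv2.contourArea); print(cv2.boundingRect(k),cv2.approxPolyDP(k,2,True)[:,0].tolist())
st,ct,Tt=pickle.load(open("top0.pkl","rb")); print("top proj stone",proj(ct,Tt,P).round(1).tolist())
```

```text
stone corners scene [[313.1, 139.7], [326.8, 134.5], [285.0, 111.2], [298.1, 106.7]]
cover [[114.6, 251.3], [139.5, 230.1], [191.7, 267.7], [167.4, 291.6]]
(286, 108, 41, 32) [[286, 112], [313, 139], [326, 135], [299, 108]]
top proj stone [[327.5, 208.4], [341.5, 215.8], [350.5, 164.1], [364.3, 171.4]]
```

Run:
```python
from h import *
s,c,T=grab("wrist"); s2,c2,T2=grab("scene"); P=s["eef_pos"]; M=R.from_euler("xyz",s["tcp_rot"]).as_matrix()
o1,d1=ray(c,T,(252.5,229)); 
for px in [(307.5,123.5),(306,122)]:
    o2,d2=ray(c2,T2,px); A=np.c_[d1[0],-d2[0]]; t=np.linalg.lstsq(A,o2-o1,rcond=None)[0]
    a=o1+t[0]*d1[0]; b=o2+t[1]*d2[0]; print("gap",np.linalg.norm(a-b).round(1),"pt",((a+b)/2).round(1),"tool",(M.T@((a+b)/2-P)).round(1))
print("hand_eye",np.array(c["hand_eye"]).round(2).tolist())
```

```text
gap 0.6 pt [ 582.5 -199.9   33.1] tool [  9.7  -0.1 -30.4]
gap 4.5 pt [ 584.  -199.    36.2] tool [  8.8   1.4 -33.6]
hand_eye [[-0.0, -0.96, -0.29, 80.79], [1.0, -0.0, 0.0, 0.32], [-0.0, -0.29, 0.96, -201.39], [0.0, 0.0, 0.0, 1.0]]
```

Triangulating the front of the shut tip from both cameras (gap 0.6 mm) puts it 30 mm behind the reported TCP, at z≈33. I'll touch the stone to confirm.

Emit:
arm_command([
  [0,0,1,0,0],
  [0,0,1.8,0,0],
  [0,0,1.8,0,0],
])

```text
t: 7.45
eef_pos: [591.0, -204.3, 0.7]
tcp_rot: [3.142, -0.0, 2.661]
ft_force: [-1.4, 0.4, 0.1]
opening: 0.003
grip_force: 0.0
```

Emit:
arm_command([
  [0,0,0.7,0,0],
  [0,0,1.3,0,0],
  [0,0,1.3,0,0],
])

```text
t: 7.75
eef_pos: [591.1, -204.3, -0.5]
tcp_rot: [3.141, -0.0, 2.661]
ft_force: [-1.0, -0.5, -0.2]
opening: 0.005
grip_force: 0.0
```

Emit:
arm_command([
  [0,0,0.7,0,0],
  [0,0,1.3,0,0],
  [0,0,1.3,0,0],
])

```text
t: 8.05
eef_pos: [591.2, -204.4, -0.9]
tcp_rot: [3.142, 0.0, 2.661]
ft_force: [-2.6, 1.6, 8.6]
opening: 0.002
grip_force: 4.4
```

Contact at reading −0.7, so tip z = reading + 30.5. Next I raise, open, go down to a tip height of about 12.5 and grip.

Emit:
arm_command([
  [0,0,-12,0,0.75],
  [0,0,-12,0,0.75],
  [0,0,-12,0,0.75],
  [0,0,-12,0,0.75],
  [0,0,-12,0,0.75],
])

```text
t: 8.55
eef_pos: [591.0, -204.3, 10.0]
tcp_rot: [3.142, -0.0, 2.661]
ft_force: [0.8, -0.1, 0.1]
opening: 0.367
grip_force: 0.0
```

Emit:
arm_command([
  [0,0,0,0,0.75],
  [0,0,0,0,0.75],
  [0,0,0,0,0.75],
  [0,0,0,0,0.75],
  [0,0,0,0,0.75],
])

```text
t: 9.05
eef_pos: [591.1, -204.3, 10.3]
tcp_rot: [3.142, -0.0, 2.661]
ft_force: [-1.3, 0.4, -0.9]
opening: 0.739
grip_force: 0.0
```

Emit:
arm_command([
  [0,0,10,0,0.75],
  [0,0,18,0,0.75],
  [0,0,24,0,0.75],
  [0,0,28,0,0.75],
  [0,0,28,0,0.75],
])

```text
t: 9.55
eef_pos: [590.8, -204.2, -18.5]
tcp_rot: [3.142, -0.001, 2.661]
ft_force: [-0.1, 0.7, 0.2]
opening: 0.75
grip_force: 0.0
```

Emit:
arm_command([
  [0,0,0,0,0.2],
  [0,0,0,0,0.2],
  [0,0,0,0,0.2],
  [0,0,0,0,0.2],
  [0,0,0,0,0.2],
])

```text
t: 10.05
eef_pos: [591.2, -204.4, -17.5]
tcp_rot: [3.141, 0.0, 2.661]
ft_force: [0.0, -0.6, 1.9]
opening: 0.419
grip_force: 30.0
```

Emit:
arm_command([
  [0,0,0,0,0.2],
  [0,0,0,0,0.2],
  [0,0,0,0,0.2],
])

```text
t: 10.35
eef_pos: [591.2, -204.4, -17.5]
tcp_rot: [3.142, 0.0, 2.661]
ft_force: [-0.6, 0.5, 3.7]
opening: 0.42
grip_force: 30.0
```

Emit:
arm_command([
  [0,0,-10,0,0.2],
  [0,0,-25,0,0.2],
  [0,0,-45,0,0.2],
  [0,0,-75,0,0.2],
  [0,0,-100,0,0.2],
])

```text
t: 10.85
eef_pos: [591.2, -204.4, 84.7]
tcp_rot: [3.141, 0.001, 2.661]
ft_force: [1.2, -0.1, -3.2]
opening: 0.417
grip_force: 30.0
```

```bash
python3 -c "
from h import *
rel((420,310,75,176.6))"
```

```text
t 10.85 pos [ 591.2 -204.4   84.7] yaw 152.4
[389.8, 376.8, 9.4] -24.2
```

Emit:
arm_command([
  [352,388,-5,8.5,0.2],
  [352,388,-5,17,0.2],
  [352,388,-5,25.5,0.2],
  [352,388,-5,34,0.2],
  [352,388,-5,42.5,0.2],
])

```text
t: 11.35
eef_pos: [529.5, 31.8, 85.8]
tcp_rot: [3.141, 0.0, 1.933]
ft_force: [1.4, -0.1, -1.9]
opening: 0.419
grip_force: 30.0
```

```bash
python3 -c "
from h import *
rel((455,324,90,-3.4))"
```

```text
t 11.35 pos [529.5  31.8  85.8] yaw 110.7
[299.6, 33.9, -4.2] 114.1
```

Emit:
arm_command([
  [50,6,-4,8.5,0.2],
  [100,11,-4,17,0.2],
  [150,17,-4,25.5,0.2],
  [200,23,-4,34,0.2],
  [250,28,-4,42.5,0.2],
])

```text
t: 11.85
eef_pos: [473.0, 249.5, 89.9]
tcp_rot: [3.141, -0.001, 1.26]
ft_force: [0.2, -0.3, -3.7]
opening: 0.418
grip_force: 30.0
```

```bash
python3 -c "
from h import *
rel((455,324,90,-3.4))"
```

```text
t 11.85 pos [473.  249.5  89.9] yaw 72.2
[65.5, -39.9, -0.1] 75.6
```

Emit:
arm_command([
  [30,-20,0,8.5,0.2],
  [65,-40,0,17,0.2],
  [65,-40,0,25.5,0.2],
  [65,-40,0,34,0.2],
  [65,-40,0,42.5,0.2],
])

```text
t: 12.35
eef_pos: [454.7, 322.2, 89.7]
tcp_rot: [-3.142, -0.001, 0.519]
ft_force: [-0.5, -0.7, -2.4]
opening: 0.417
grip_force: 30.0
```

Emit:
arm_command([
  [0,0,0,8.5,0.2],
  [0,0,0,17,0.2],
  [0,0,0,25.5,0.2],
  [0,0,0,33,0.2],
  [0,0,0,33,0.2],
])

```text
t: 12.85
eef_pos: [455.0, 321.7, 89.6]
tcp_rot: [-3.141, -0.001, -0.054]
ft_force: [-0.3, 0.5, -2.7]
opening: 0.415
grip_force: 30.0
```

Run:
```python
from h import *
import pickle
s,c,T=grab("wrist","w6.png"); pickle.dump((s,c,T),open("w6.pkl","wb"))
rel((455,324,90,-3.4))
```

```text
t 12.9 pos [455.  321.7  89.5] yaw -2.8
[-0.1, -2.3, -0.5] 0.6
```

View pics/w6.png

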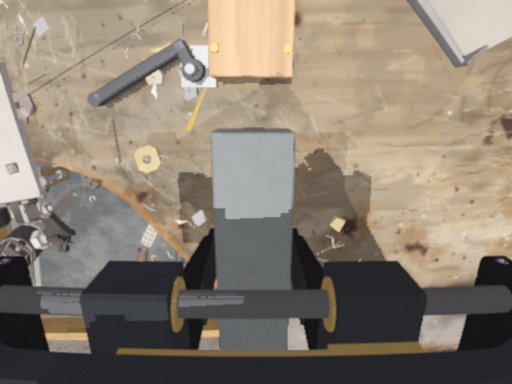

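The wrist view shows the roof front edge from about (211,77) to (293,77) and the pivot at (194,70). The bar's elbow is at (183,45) and its end at (97,98). The held stone's front end runs from (211,131) to (294,129).

Run:
```python
from h import *
import pickle
s,c,T=pickle.load(open("w6.pkl","rb")); hsv=cv2.cvtColor(c["frame"],cv2.COLOR_RGB2HSV).astype(int)
S,V=hsv[...,1],hsv[...,2]
def ext(r,lo,hi,cond):
    x=np.where(cond[r,lo:hi])[0]+lo; return (x.min(),x.max()) if len(x) else None
roof=(S>95)&(V>170)
for r in (5,20,35,60,70): print(r,ext(r,190,310,roof))
for q in (220,250,285): print("front",q,np.where(roof[55:100,q])[0].max()+55)
dark=(V<90)&(S<60)
m=np.zeros((384,512),np.uint8); m[35:110,80:205]=dark[35:110,80:205]; k=max(cv2.findContours(m,0,1)[0],key=cv2.contourArea); print("bar",cv2.approxPolyDP(k,3,True)[:,0].tolist())
L=[(210.5,20),(210.5,70)]; 
w=onplane(c,T,[(211,77),(293,77),(295,3),(209,3)],39); print("roof corners",w.round(1).tolist(),"width",np.linalg.norm(w[0]-w[1]))
print("mouth",w[:2].mean(0),"edge yaw", np.degrees(np.arctan2(*( (w[2]+w[3]-w[0]-w[1])[::-1]))), "front-norm yaw",np.degrees(np.arctan2(*((w[0]-w[1])[::-1])))-90)
k=onplane(c,T,[(194,70),(183,45),(97,98)],23); print("piv elbow end",k.round(1).tolist(),np.degrees(np.arctan2(*((k[2]-k[1])[::-1]))))
st=onplane(c,T,[(211,131),(294,129)],s["eef_pos"][2]+17.5+30); print("stone front",st.round(1).tolist(),np.linalg.norm(st[0]-st[1]),"mid",st.mean(0))
```

```text
5 None
20 (np.int64(294), np.int64(294))
35 None
60 None
70 None
front 220 76
front 250 76
front 285 77
bar [[176, 54], [99, 105], [177, 58]]
roof corners [[554.3, 347.1], [551.0, 287.0], [601.2, 284.1], [604.5, 344.4]] width 60.20178895090795
mouth [552.63100077 317.05487938] edge yaw -3.156699269165903 front-norm yaw -3.1345837924811235
piv elbow end [[561.4, 361.8], [580.3, 368.6], [545.8, 442.5]] 115.00502838605533
stone front [[523.7, 337.5], [522.5, 298.8]] 38.68367796829785 mid [523.1296665  318.13715587]
```

Run:
```python
from h import *
m=np.array([552.5,317.3]); a=np.radians(-3.2); x=np.array([np.cos(a),np.sin(a)])
f=lambda d,z:(*(m+d*x),z,-3.2)
rel(f(-97,20),f(-97,-24),f(-18,-24))
```

```text
t 12.9 pos [455.  321.7  89.5] yaw -2.8
[0.6, -1.0, 69.5] 0.4
[0.5, -0.9, 113.5] 0.4
[79.5, -0.4, 113.5] 0.4
```

Emit:
arm_command([
  [0,-1,35,0.4,0.2],
  [0,-1,70,0.4,0.2],
  [0,-1,95,0.4,0.2],
  [0,-1,110,0.4,0.2],
  [0,-1,113.5,0.4,0.2],
])

```text
t: 13.4
eef_pos: [454.1, 322.2, -25.6]
tcp_rot: [3.14, 0.002, -0.056]
ft_force: [-8.8, -7.0, 25.0]
opening: 0.419
grip_force: 30.0
```

Emit:
arm_command([
  [0,0,0,0,0.2],
  [0,0,0,0,0.2],
])

```text
t: 13.6
eef_pos: [455.4, 322.9, -24.1]
tcp_rot: [-3.141, -0.001, -0.057]
ft_force: [-0.1, -1.0, -2.0]
opening: 0.417
grip_force: 30.0
```

Emit:
arm_command([
  [8,0,0,0,0.2],
  [16,0,0,0,0.2],
  [24,0,0,0,0.2],
  [32,0,0,0,0.2],
  [40,0,0,0,0.2],
])

```text
t: 14.1
eef_pos: [495.8, 320.2, -24.9]
tcp_rot: [-3.141, -0.0, -0.059]
ft_force: [0.3, 0.0, -2.4]
opening: 0.416
grip_force: 30.0
```

Emit:
arm_command([
  [8,0,0,0,0.2],
  [16,0,0,0,0.2],
  [24,0,0,0,0.2],
  [32,0,0,0,0.2],
  [38,0,0,0,0.2],
])

```text
t: 14.6
eef_pos: [533.7, 318.0, -24.9]
tcp_rot: [-3.141, -0.0, -0.059]
ft_force: [0.5, 1.0, -2.3]
opening: 0.419
grip_force: 30.0
```

Emit:
arm_command([
  [0,0,0.8,0,0.6],
  [0,0,0.8,0,0.6],
  [0,0,0.8,0,0.6],
  [0,0,0.8,0,0.6],
  [0,0,0,0,0.6],
])

```text
t: 15.1
eef_pos: [532.7, 318.2, -24.8]
tcp_rot: [-3.142, 0.0, -0.059]
ft_force: [0.5, 0.1, 0.3]
opening: 0.597
grip_force: 0.0
```

Emit:
arm_command([
  [-5,0,-25,0,0.6],
  [-15,0,-50,0,0.3],
  [-40,0,-50,0,0],
  [-80,0,-50,0,0],
  [-92,0,-50,0,0],
])

```text
t: 15.6
eef_pos: [437.8, 323.3, 25.4]
tcp_rot: [3.141, 0.002, -0.058]
ft_force: [-0.4, -0.5, -0.2]
opening: 0.324
grip_force: 0.0
```

Emit:
arm_command([
  [0,0,0,0,0],
  [0,0,0,0,0],
  [0,0,20,0,0],
  [0,0,40,0,0],
  [0,0,46,0,0],
])

```text
t: 16.1
eef_pos: [441.7, 323.1, -22.5]
tcp_rot: [3.141, 0.001, -0.06]
ft_force: [-0.5, -0.1, -0.4]
opening: 0.007
grip_force: 0.0
```

Run:
```python
from h import *
s,c,T=grab("top"); f=c["frame"]; cv2.imwrite("pics/t7.png",cv2.cvtColor(f,cv2.COLOR_RGB2BGR))
s,c,T=grab("wrist","w7.png"); print(s["eef_pos"],s["opening"])
hsv=cv2.cvtColor(c["frame"],cv2.COLOR_RGB2HSV).astype(int)
for r in range(20,250,6): print(r,hsv[r,252].tolist(), end=" ")
```

```text
[441.47809147 323.04472438 -22.60665371] 0.0057023819154742835
20 [16, 82, 239] 26 [15, 42, 134] 32 [96, 8, 162] 38 [90, 7, 213] 44 [85, 7, 214] 50 [90, 5, 212] 56 [90, 7, 213] 62 [90, 5, 213] 68 [90, 5, 211] 74 [90, 6, 210] 80 [90, 5, 208] 86 [83, 5, 209] 92 [90, 6, 211] 98 [90, 6, 212] 104 [96, 6, 212] 110 [90, 5, 194] 116 [90, 5, 193] 122 [90, 5, 192] 128 [84, 7, 194] 134 [83, 5, 192] 140 [90, 5, 188] 146 [84, 7, 192] 152 [90, 8, 191] 158 [90, 7, 191] 164 [90, 5, 192] 170 [90, 7, 191] 176 [90, 5, 190] 182 [75, 5, 192] 188 [90, 5, 189] 194 [90, 7, 190] 200 [90, 7, 189] 206 [16, 84, 125] 212 [17, 78, 130] 218 [17, 50, 147] 224 [17, 73, 126] 230 [16, 66, 101] 236 [13, 44, 69] 242 [12, 35, 72] 248 [12, 36, 70]
```

Emit:
arm_command([
  [8,0,0,0,0],
  [16,0,0,0,0],
  [24,0,0,0,0],
  [32,0,0,0,0],
  [40,0,0,0,0],
])

```text
t: 16.7
eef_pos: [481.6, 321.1, -20.6]
tcp_rot: [-3.141, -0.0, -0.059]
ft_force: [-2.9, -0.0, 2.0]
opening: 0.007
grip_force: 1.3
```

Emit:
arm_command([
  [8,0,0,0,0],
  [16,0,0,0,0],
  [24,0,0,0,0],
  [32,0,0,0,0],
  [40,0,0,0,0],
])

```text
t: 17.2
eef_pos: [521.5, 318.7, -20.9]
tcp_rot: [-3.142, 0.0, -0.059]
ft_force: [-2.9, -0.3, 3.0]
opening: 0.004
grip_force: 1.4
```

Run:
```python
from h import *
m=np.array([552.5,317.3]); a=np.radians(-3.2); x=np.array([np.cos(a),np.sin(a)])
p=m-12*x; rel((*p,-23,-3.2))
```

```text
t 17.2 pos [521.5 318.7 -20.9] yaw -3.4
[19.0, -0.4, 2.1] -0.2
```

Emit:
arm_command([
  [5,0,0,0,0],
  [10,0,0,0,0],
  [14,0,0,0,0],
  [16,0,0,0,0],
  [17,0,0,0,0],
])

```text
t: 17.7
eef_pos: [538.0, 317.8, -20.9]
tcp_rot: [-3.142, 0.0, -0.059]
ft_force: [-3.1, -0.2, 1.3]
opening: 0.006
grip_force: 1.2
```

Emit:
arm_command([
  [0.7,0,0,0,0],
  [1.4,0,0,0,0],
  [1.4,0,0,0,0],
])

```text
t: 18.0
eef_pos: [538.1, 317.7, -20.9]
tcp_rot: [3.141, 0.002, -0.059]
ft_force: [-5.7, 1.2, 3.6]
opening: 0.005
grip_force: 3.4
```

Emit:
arm_command([
  [0.7,0,0,0,0],
  [1.4,0,0,0,0],
  [1.4,0,0,0,0],
])

```text
t: 18.3
eef_pos: [538.1, 317.6, -20.9]
tcp_rot: [3.14, 0.005, -0.059]
ft_force: [-13.1, 2.1, 7.5]
opening: 0.003
grip_force: 6.7
```

Position stalled at 538.1 with the force rising to 13 N, so the stone is against the stop. I'll back off, lift and check.

Emit:
arm_command([
  [-4,0,0,0,0],
  [-15,0,0,0,0],
  [-35,0,-30,0,0],
  [-60,0,-75,0,0],
  [-85,0,-120,0,0],
])

```text
t: 18.8
eef_pos: [455.8, 322.3, 97.3]
tcp_rot: [3.141, 0.001, -0.06]
ft_force: [0.3, 0.4, 0.2]
opening: 0.004
grip_force: 0.0
```

Emit:
arm_command([
  [0,0,0,0,0],
  [0,0,0,0,0],
])

```text
t: 19.0
eef_pos: [457.3, 322.9, 97.5]
tcp_rot: [-3.14, -0.003, -0.058]
ft_force: [0.1, 0.2, -0.9]
opening: 0.01
grip_force: 0.0
```

Run:
```python
from h import *
import pickle
s,c,T=grab("wrist","w8.png"); pickle.dump((s,c,T),open("w8.pkl","wb"))
m=np.array([552.5,317.3]); print(proj(c,T,[(*m,39),(*m,0)]),s["eef_pos"],s["tcp_rot"])
f=c["frame"]; p=proj(c,T,[(*m,39)])[0].astype(int); print(p)
x0,y0=max(p[0]-150,0),max(p[1]-80,0)
cv2.imwrite("pics/w8c.png",cv2.cvtColor(cv2.resize(f[y0:y0+180,x0:x0+230],None,fx=3,fy=3,interpolation=cv2.INTER_CUBIC),cv2.COLOR_RGB2BGR)); print(x0,y0)
```

```text
[[253.00872449  80.88038425]
 [253.06684758  83.23468502]] [457.25444999 322.93394659  97.48971549] [-3.14011134e+00 -2.54777840e-03 -5.84528286e-02]
[253  80]
103 0
```

View pics/w8c.png

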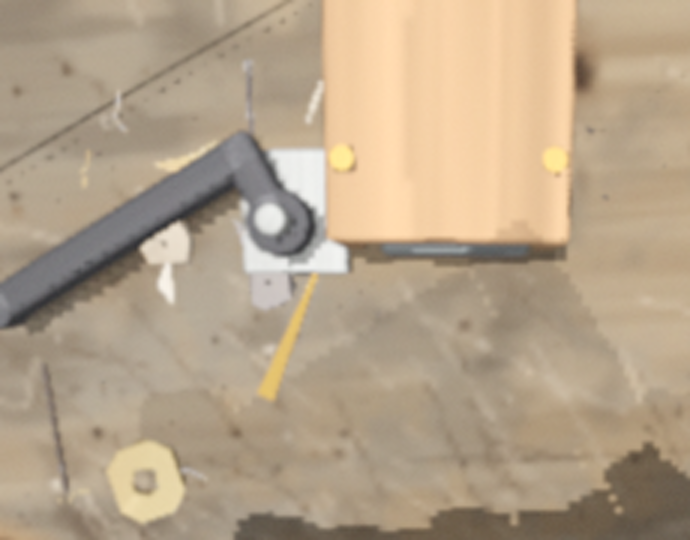

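The roof front edge is at crop row ~243 with only a thin strip of stone proud of it between (385,247) and (525,255), so the stone is home. Now the keeper waypoints.

```bash
cat > kp.py <<'E'
from h import *
import sys
m=np.array([552.5,317.3]); a0=-3.2; P=np.array([561.3,362.4])
def pt(th,gap=0,r=60):
    t=np.radians(th); d=25+10*abs(np.cos(t))+12*abs(np.sin(t))+gap
    k=np.radians(a0-th); return P+np.array([[np.cos(k),-np.sin(k)],[np.sin(k),np.cos(k)]])@[-d,-r]
E
python3 - <<'E'
from kp import *
print(pt(151.8,12),pt(151.8),pt(0))
rel((*pt(151.8,12),97,-3.2),(*pt(151.8,12),-22,-3.2))
base=pt(151.8,12); k=np.radians(-3.35)
for th in [151.8,148,140,132,124,116,108,100,92,84,76,68,60,52,44,36,28,20,12,6,3,0]:
    d=pt(th)-base; print(th,pt(th).round(1),end="; ")
E
```

```text
[582.60293149 438.53639523] [571.72723804 433.46497609] [523.00528295 304.44730682]
t 19.05 pos [457.2 322.5  96.3] yaw -3.4
[118.4, -123.2, -0.6] -0.2
[118.3, -123.2, 118.4] -0.2
151.8 [571.7 433.5]; 148 [567.3 434.2]; 140 [557.7 434.6]; 132 [547.8 433.6]; 124 [538. 431.]; 116 [528.5 426.7]; 108 [519.6 420.9]; 100 [511.7 413.6]; 92 [504.9 405. ]; 84 [499.5 397.4]; 76 [495.  389.5]; 68 [491.7 380.8]; 60 [489.5 371.4]; 52 [488.9 361.5]; 44 [489.7 351.4]; 36 [492.3 341.3]; 28 [496.5 331.5]; 20 [502.3 322.4]; 12 [509.6 314.3]; 6 [516. 309.]; 3 [519.4 306.6]; 0 [523.  304.4];
```

Emit:
arm_command([
  [35,-36,0,0,0],
  [70,-72,0,0,0],
  [105,-108,0,0,0],
  [118,-123,0,0,0],
  [118,-123,0,0,0],
])

```text
t: 19.55
eef_pos: [583.6, 439.2, 92.9]
tcp_rot: [3.14, 0.002, -0.059]
ft_force: [-1.0, -1.3, -0.5]
opening: 0.005
grip_force: 0.0
```

Emit:
arm_command([
  [0,0,40,0,0],
  [0,0,80,0,0],
  [0,0,105,0,0],
  [0,0,117,0,0],
  [0,0,117,0,0],
])

```text
t: 20.05
eef_pos: [581.3, 437.2, -22.9]
tcp_rot: [3.139, 0.003, -0.06]
ft_force: [0.6, -0.4, 0.3]
opening: 0.007
grip_force: 0.0
```

Run:
```python
from kp import *
rel(*[(*pt(t),-22,-3.2) for t in (148,140,132,124,116)])
s,c,T=grab("wrist","w9.png"); print(s["ft_force"])
e=P+np.array([np.cos(np.radians(205)),np.sin(np.radians(205))])*0
k=np.radians(-3.2-151.8); Rk=np.array([[np.cos(k),-np.sin(k)],[np.sin(k),np.cos(k)]])
q=[(*(P+Rk@np.array(v)),23) for v in ((0,0),(-20,0),(-20,-40),(-20,-81))]; print(proj(c,T,q).round(0).tolist())
f=c["frame"].max(2)
for u in proj(c,T,q).astype(int): print(f[max(u[1]-12,0):u[1]+13:2,u[0]].tolist())
```

```text
t 20.05 pos [581.3 437.2 -22.9] yaw -3.4
[-13.8, 3.9, -0.8] -0.2
[-23.4, 4.0, -0.8] -0.2
[-33.2, 5.6, -0.7] -0.2
[-42.8, 8.8, -0.7] -0.2
[-52.1, 13.6, -0.7] -0.2
[ 0.6405531  -0.41617501  0.29798948]
[[390.0, 284.0], [377.0, 256.0], [310.0, 288.0], [244.0, 318.0]]
[49, 47, 56, 82, 92, 91, 89, 91, 73, 54, 56, 66, 70]
[51, 46, 50, 52, 51, 49, 47, 48, 53, 49, 49, 48, 48]
[26, 31, 27, 29, 30, 29, 28, 32, 28, 32, 35, 30, 31]
[52, 57, 56, 56, 38, 31, 30, 32, 28, 36, 35, 32, 30]
```

No contact on the way down, so start the swing.

Emit:
arm_command([
  [-6,2,0,0,0],
  [-14,4,0,0,0],
  [-23,4,0,0,0],
  [-33,5.5,0,0,0],
  [-43,9,0,0,0],
])

```text
t: 20.6
eef_pos: [537.9, 432.1, -19.9]
tcp_rot: [-3.141, -0.001, -0.059]
ft_force: [0.1, 0.2, 0.7]
opening: 0.004
grip_force: 0.3
```

Run:
```python
from kp import *
print(env.state()["ft_force"])
rel(*[(*pt(t),-22,-3.2) for t in (116,108,100,92,84)])
```

```text
[0.08756892 0.2119614  0.6888366 ]
t 20.6 pos [537.9 432.1 -19.9] yaw -3.4
[-9.0, 6.0, 2.1] -0.2
[-17.6, 12.3, 2.1] -0.2
[-25.1, 20.0, 2.0] -0.2
[-31.3, 29.0, 2.0] -0.2
[-36.3, 36.9, 2.0] -0.2
```

Emit:
arm_command([
  [-9,6,1,0,0],
  [-17.5,12,1,0,0],
  [-25,20,1,0,0],
  [-31,29,1,0,0],
  [-36,37,1,0,0],
])

```text
t: 21.1
eef_pos: [500.0, 396.5, -21.3]
tcp_rot: [-3.142, -0.0, -0.059]
ft_force: [0.4, 0.7, 0.3]
opening: 0.003
grip_force: 0.4
```

Run:
```python
from kp import *
print(env.state()["ft_force"])
rel(*[(*pt(t),-21,-3.2) for t in (76,68,60,52,44)])
```

```text
[0.43172362 0.68092659 0.25027731]
t 21.1 pos [500.  396.5 -21.3] yaw -3.4
[-4.6, 7.2, -0.3] -0.2
[-7.5, 16.1, -0.3] -0.2
[-9.0, 25.7, -0.3] -0.2
[-9.1, 35.6, -0.3] -0.2
[-7.6, 45.6, -0.3] -0.2
```

Emit:
arm_command([
  [-4.5,7,0,0,0],
  [-7.5,16,0,0,0],
  [-9,25.5,0,0,0],
  [-9,35.5,0,0,0],
  [-7.5,45.5,0,0,0],
])

```text
t: 21.6
eef_pos: [490.5, 351.2, -21.4]
tcp_rot: [-3.142, 0.0, -0.059]
ft_force: [-0.2, 1.7, 0.4]
opening: 0.002
grip_force: 0.4
```

Run:
```python
from kp import *
print(env.state()["ft_force"])
rel(*[(*pt(t),-21,-3.2) for t in (36,28,20,12,6,3,0)])
```

```text
[-0.20292804  1.65311786  0.37112938]
t 21.6 pos [490.5 351.2 -21.4] yaw -3.4
[2.4, 9.8, -0.4] -0.2
[7.1, 19.3, -0.4] -0.2
[13.5, 28.1, -0.4] -0.2
[21.3, 35.8, -0.4] -0.2
[27.9, 40.7, -0.4] -0.2
[31.5, 42.9, -0.4] -0.2
[35.2, 44.8, -0.4] -0.2
```

Emit:
arm_command([
  [2.5,10,0,0,0],
  [7,19.5,0,0,0],
  [13.5,28,0,0,0],
  [21.5,36,0,0,0],
  [28,40.5,0,0,0],
])

```text
t: 22.1
eef_pos: [517.0, 309.1, -21.5]
tcp_rot: [-3.142, -0.0, -0.06]
ft_force: [0.0, 0.1, 0.3]
opening: 0.006
grip_force: 0.3
```

Emit:
arm_command([
  [2,1.2,0,0,0],
  [4,2.5,0,0,0],
  [4,2.5,0,0,0],
])

```text
t: 22.4
eef_pos: [520.1, 307.4, -21.5]
tcp_rot: [-3.141, -0.0, -0.059]
ft_force: [0.5, -0.7, -0.5]
opening: 0.007
grip_force: 0.0
```

Emit:
arm_command([
  [1,0.5,0,0,0],
  [2,1,0,0,0],
  [2,1,0,0,0],
])

```text
t: 22.7
eef_pos: [520.5, 306.8, -21.5]
tcp_rot: [3.141, 0.002, -0.059]
ft_force: [-5.7, 3.0, 1.7]
opening: 0.007
grip_force: 3.1
```

Emit:
arm_command([
  [1,0,0,0,0],
  [2,0,0,0,0],
  [2,0,0,0,0],
])

```text
t: 23.0
eef_pos: [520.6, 306.6, -21.6]
tcp_rot: [3.14, 0.006, -0.059]
ft_force: [-13.4, 6.4, 6.5]
opening: 0.007
grip_force: 7.3
```

Emit:
arm_command([
  [-6,0,0,0,0],
  [-25,0,0,0,0],
  [-45,0,-30,0,0],
  [-70,0,-75,0,0],
  [-70,0,-120,0,0],
])

```text
t: 23.5
eef_pos: [450.9, 310.0, 99.2]
tcp_rot: [3.14, 0.003, -0.058]
ft_force: [0.5, 0.1, -0.2]
opening: 0.002
grip_force: 0.0
```

Run:
```python
from kp import *
s,c,T=grab("wrist"); print(s["eef_pos"],s["ft_force"])
f=c["frame"]; hsv=cv2.cvtColor(f,cv2.COLOR_RGB2HSV); V,S=hsv[...,2],hsv[...,1]
k=np.radians(-3.2); Rk=np.array([[np.cos(k),-np.sin(k)],[np.sin(k),np.cos(k)]])
q=proj(c,T,[(*(P+Rk@np.array(v)),23) for v in ((0,0),(-20,0),(-20,-81))]); print(q.round(0).tolist())
u=q.astype(int); x0,x1=u[:,0].min()-15,u[:,0].max()+15; y0,y1=u[:,1].min()-20,u[:,1].max()+20
for r in range(max(y0,0),y1,2): print(r,"".join("#" if V[r,x]<100 and S[r,x]<70 else "o" if S[r,x]>80 and V[r,x]>180 else "." for x in range(x0,x1,2)))
d=((V<100)&(S<70)).astype(np.uint8); z=np.zeros_like(d); z[max(y0,0):y1,x0:x1]=d[max(y0,0):y1,x0:x1]
# bar centre line
pts=[]
for x in range(u[:,0].min()+20,u[:,0].max()-5,4):
    rr=[r for r in range(u[1,1]-8,u[1,1]+9) if V[r,x]<100 and S[r,x]<70]
    if rr: pts.append((x,np.mean(rr)))
w=onplane(c,T,pts,23); p=np.polyfit(w[:,1],w[:,0],1); print("bar slope deg vs world y",np.degrees(np.arctan(p[0])),"(closed expects ~ %.1f)"%(3.2))
```

```text
[450.9061242  309.96525344  99.15608298] [ 0.47293497  0.08750142 -0.20242438]
[[180.0, 67.0], [181.0, 92.0], [280.0, 92.0]]
46 ...............oooooo.......oooo.o......o...oooooooooooo..........
48 ...............oooooo.o.....oooooo.....oo.o.oooooooooooo..........
50 ...............ooooo.........ooo.oo.......o.oooooooooo.o..........
52 ................ooooo.........oo.o.o...o....ooooooooo..o..........
54 ................oooo.o........o.oo.o........ooooooooo..o..........
56 ................oooo..........oooooo..oo....oooooooooo.o..........
58 ................oooo.........ooo.ooo..ooo...ooooooooo..o..........
60 ................ooooo.o.......oooo...oo.....o.ooooooo..o..........
62 ............#...oooo..o......ooooooo.oo...o.o.oooooooo.o..........
64 ............##..oooooo........ooooo.........oooooooo...o..........
66 .............#.ooooooo........ooooo....o....ooooooooo..o..........
68 ............##.oooo.oo........oooo..........ooooooooo..o..........
70 ............##..oooooooo...oooooooooooooooooooooooooo..o..........
72 ............#........oooooooooo...ooooooooooooooooooooo.......
[... 706 characters left out ...]
4 ..................................................................
96 ..................................................................
98 ...........o...........##.............##################..........
100 ..........oo................................##..........##........
102 ..........oo......................................................
104 .........ooo......................................................
106 .........oo.......................................................
108 .........oo.......................................................
110 ........ooo.......................................................
bar slope deg vs world y 3.963705652106568 (closed expects ~ 3.2)
```

```bash
python3 -c "
from cell import env
print(env.job_done())"
```

```text
the job is handed in; nothing more can be done
None
```

The stone is in the cover, pushed in until it met the back stop, and the keeper bar is swung across the mouth to its end stop; I handed the job in at about 23.5 s, with the other things left where they were.

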